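# Proof-pull the tray pullers on the spring gauge and hang them up

### The job

Proof-test the ring-ended tray pullers lying on the bench, shortest first: slip each one's ring over the stud of the spring gauge, draw it out by its handle until the pointer is in line with the set clip, hold it there for two seconds, then let the gauge go back home and take the puller off. Hang each puller by its ring on a hook of the rack, one to a hook, and do not push the tin, the bowl or the jar about.

Things in the scene. Friction and masses are not known exactly. Their poses are not given: they have to be found in the camera images.
- gauge_slide (a joint): draw of the bench spring gauge's slide, in m: 0 fully home, grows as the slide is drawn out of the housing, stop at 0.080. The spring holds it home with 4 N and adds 2 N per 10 mm (10 to 15 N in use); let go, it returns by itself. The gauge is a grey housing 72 mm wide, 200 mm long, 70 mm tall, bolted to the table, with a white graduated scale on its top
- stud (a point): middle of the bare upright steel stud, 10 mm across, that stands on the small square steel block (32 mm) at the outer end of the gauge's slide, 30 mm clear of the housing when home. The stud rises from the block's top (z 0.058) to z 0.096; this point is at z 0.078 and moves with the slide. Its x axis points along the gauge back into the housing: the slide is drawn out along -x of this frame; z up
- pointer (a point): black pointer bar, 5 mm wide and 32 mm long, lying across the middle and one side of the scale on the gauge's top; it moves with the slide, along the gauge. Same axes as the stud, which stays 190 mm from it along -x. At home it lies towards the housing's far end from the stud
- clip (a point): dark steel set clip that straddles the other edge of the scale, a 6 mm wide bar lying across the scale like the pointer: it marks the required pull, 30 to 55 mm of draw, different each time. Fixed. Axes as the stud's: pointer and clip are in line when the pointer's x in this frame is 0 (at home it is positive)
- hook0 (a point): seat of the hook at the rack's left end seen from the robot: middle of its nearly level arm, top of the 8 mm steel wire, z 0.235, between the upturned tip and a 20 mm collar. Rack: fixed open steel frame 310 mm wide, four hooks 75 mm apart on its upper bar; a lower bar (z 0.14, face 10 mm behind this point) stops hanging handles. Upper bar's face 35 mm behind this point; -x points away from it, roughly to the robot; y along the row; z up
- hook0_tip (a point): top end of the upturned tip of the same hook (the hook at the rack's left end seen from the robot), z 0.265, 52 mm out from the bar; the tip rises about 30 mm, nearly upright, from the end of the arm. Same axes
- hook1 (a point): seat of the second hook from the left: middle of its nearly level arm, top of the 8 mm steel wire, z 0.235, between the upturned tip and a 20 mm collar. Axes as hook0's
- hook1_tip (a point): top end of the upturned tip of the same hook (the second hook from the left), z 0.265, 52 mm out from the bar; the tip rises about 30 mm, nearly upright, from the end of the arm. Same axes
- hook2 (a point): seat of the third hook from the left: middle of its nearly level arm, top of the 8 mm steel wire, z 0.235, between the upturned tip and a 20 mm collar. Axes as hook0's
- hook2_tip (a point): top end of the upturned tip of the same hook (the third hook from the left), z 0.265, 52 mm out from the bar; the tip rises about 30 mm, nearly upright, from the end of the arm. Same axes
- hook3 (a point): seat of the hook at the right end: middle of its nearly level arm, top of the 8 mm steel wire, z 0.235, between the upturned tip and a 20 mm collar. Axes as hook0's
- hook3_tip (a point): top end of the upturned tip of the same hook (the hook at the right end), z 0.265, 52 mm out from the bar; the tip rises about 30 mm, nearly upright, from the end of the arm. Same axes
- puller1_grip (a point): shortest tray puller: 125 mm overall, 0.13 kg give or take a third: black plastic handle 60 mm long, 24 mm wide, 26 mm tall, with a 36 mm wide flare at its outer end, and a steel ring (48 mm outside, hole at least 30 mm, bar 8 mm thick) at the other end, level with the middle of the handle's height. This point is the centre of the handle, half-way up, close to the balance point. x axis from the handle to the ring, z is up while it lies flat. May be absent
- puller1_ring (a point): centre of the hole of this puller's ring, 59 mm from the handle's centre along +x; same axes
- puller2_grip (a point): second shortest tray puller: 153 mm overall, 0.16 kg give or take a third: black plastic handle 74 mm long, 24 mm wide, 26 mm tall, with a 36 mm wide flare at its outer end, and a steel ring (48 mm outside, hole at least 30 mm, bar 8 mm thick) at the other end, level with the middle of the handle's height. This point is the centre of the handle, half-way up, close to the balance point. x axis from the handle to the ring, z is up while it lies flat. May be absent
- puller2_ring (a point): centre of the hole of this puller's ring, 80 mm from the handle's centre along +x; same axes
- puller3_grip (a point): second longest tray puller: 181 mm overall, 0.19 kg give or take a third: black plastic handle 88 mm long, 24 mm wide, 26 mm tall, with a 36 mm wide flare at its outer end, and a steel ring (48 mm outside, hole at least 30 mm, bar 8 mm thick) at the other end, level with the middle of the handle's height. This point is the centre of the handle, half-way up, close to the balance point. x axis from the handle to the ring, z is up while it lies flat. May be absent
- puller3_ring (a point): centre of the hole of this puller's ring, 101 mm from the handle's centre along +x; same axes
- puller4_grip (a point): longest tray puller: 210 mm overall, 0.23 kg give or take a third: black plastic handle 102 mm long, 24 mm wide, 26 mm tall, with a 36 mm wide flare at its outer end, and a steel ring (48 mm outside, hole at least 30 mm, bar 8 mm thick) at the other end, level with the middle of the handle's height. This point is the centre of the handle, half-way up, close to the balance point. x axis from the handle to the ring, z is up while it lies flat. May be absent
- puller4_ring (a point): centre of the hole of this puller's ring, 123 mm from the handle's centre along +x; same axes
- tin: bystander: empty rectangular foil baking tin 150 x 110 x 45 mm, origin under its centre. Leave alone
- bowl: bystander: yellow plastic bowl 170 mm across, 75 mm tall, origin under its centre. Leave alone
- jar: bystander: glass jar 70 mm across, 100 mm tall, origin under its centre. Leave alone
Things that resemble listed ones, but are neither listed nor needed, are in the scene too. What is shaped like the part that bears puller1_grip but blue or red is not meant.

How it is judged:
On the way, in this order (a step that is already met when the one before it is completed fails the run):
1. puller1, ring taut on the stud, holds the pointer in line with the set clip within about 6 mm (ring centre then 201 mm from the clip along the gauge) (x of puller1_ring in the frame of clip between -0.207 and -0.1945 m and horizontal distance between puller1_ring and stud below 0.022 m and contact force between puller1 and gauge_slide above 4 N), for 1 s.
2. puller2, ring taut on the stud, holds the pointer in line with the set clip within about 6 mm (ring centre then 201 mm from the clip along the gauge) (x of puller2_ring in the frame of clip between -0.207 and -0.1945 m and horizontal distance between puller2_ring and stud below 0.022 m and contact force between puller2 and gauge_slide above 4 N), for 1 s.
3. puller3, ring taut on the stud, holds the pointer in line with the set clip within about 6 mm (ring centre then 201 mm from the clip along the gauge) (x of puller3_ring in the frame of clip between -0.207 and -0.1945 m and horizontal distance between puller3_ring and stud below 0.022 m and contact force between puller3 and gauge_slide above 4 N), for 1 s.
4. puller4, ring taut on the stud, holds the pointer in line with the set clip within about 6 mm (ring centre then 201 mm from the clip along the gauge) (x of puller4_ring in the frame of clip between -0.207 and -0.1945 m and horizontal distance between puller4_ring and stud below 0.022 m and contact force between puller4 and gauge_slide above 4 N), for 1 s.
At the end, for the whole second after the job is handed in: Every puller present hangs by its ring with no more than a slight sway (under 0.15 m/s) on a hook (ring centre within 40 mm of the hook's seat, handle down within 0.5 rad of plumb), one to a hook, and the gauge's slide is home (within 4 mm) ((distance between puller1_ring and hook0 below 0.04 m or distance between puller1_ring and hook1 below 0.04 m or distance between puller1_ring and hook2 below 0.04 m or distance between puller1_ring and hook3 below 0.04 m) and angle between each of puller1_grip, puller2_grip, puller3_grip, puller4_grip's own x axis and vertical below 0.5 rad and linear speed of each of puller1, puller2, puller3, puller4 below 0.15 m/s and (distance between puller2_ring and hook0 below 0.04 m or distance between puller2_ring and hook1 below 0.04 m or distance between puller2_ring and hook2 below 0.04 m or distance between puller2_ring and hook3 below 0.04 m) and (distance between puller3_ring and hook0 below 0.04 m or distance between puller3_ring and hook1 below 0.04 m or distance between puller3_ring and hook2 below 0.04 m or distance between puller3_ring and hook3 below 0.04 m) and (distance between puller4_ring and hook0 below 0.04 m or distance between puller4_ring and hook1 below 0.04 m or distance between puller4_ring and hook2 below 0.04 m or distance between puller4_ring and hook3 below 0.04 m) and distance between puller1_ring and puller2_ring above 0.05 m and distance between each of puller1_ring, puller2_ring and puller3_ring above 0.05 m and distance between each of puller1_ring, puller2_ring, puller3_ring and puller4_ring above 0.05 m and value of joint gauge_slide below 0.004 m); the robot touches nothing.
It fails at once if the tin is pushed more than 50 mm (distance of tin from where it was at the start of the episode above 0.05 m).
It fails at once if the bowl is pushed more than 50 mm (distance of bowl from where it was at the start of the episode above 0.05 m).
It fails at once if the jar is pushed more than 50 mm (distance of jar from where it was at the start of the episode above 0.05 m).
Of puller1, puller2, puller3, puller4 only 3 to 4 are there at a start; the rules pass over those that are not, and their reading is None.
At some moment in a run one of puller1, puller2, puller3, puller4 may be knocked a few centimetres aside while the robot is not near it.
Once in a run the grip may slacken for a moment while it holds something.
It also fails if it takes over 210 s, if anything falls off the work surface, if the arm or the gripper's body presses on something with over 40 N, if the wrist force passes 120 N, or if a joint passes its speed limit or range.

### The arm

A 6-joint arm with a two-finger parallel gripper is mounted at the origin on the work surface. World frame = base frame: x ahead of the robot, y to its left, z up, the work surface at z = 0. Lengths are in m, angles in rad, forces in N, time in s.
With the tool pointing down it reaches from about 0.35 to 0.975 m from the base axis. Payload 4.9 kg.
Tool frame: the origin (TCP) lies at the very end of the fingers, on their centre line; the grasp point (between the pads) lies 19 mm behind it; z points along the fingers, y is the line along which they close (so a half turn about z gives the same grasp; the last joint's range is limited). The gripper opens to 85 mm and grips with 20 to 120 N. Pads are 22 mm wide; open, the fingers measure 114 mm over their backs; the gripper's body (76 mm by 85 mm) begins 54 mm behind the grasp point. The pads swing forward as they close: fully open they stand 13 mm farther back than shut.
Start: joints at [-1.335, 0.053, 1.613, -0, 1.476, -0.119], TCP at [0.217, -0.586, 0.231] pointing down, gripper open.
Joint ranges: [-3.01, 3.01], [-1.01, 2.22], [0.06, 2.58], [-1.02, 4.17], [0.09, 2.62], [-3.14, 3.14]. Speed limits (rad/s): [2.57, 2.57, 3.14, 3.14, 3.14, 3.14].

### API

Orientations are given as a 3x3 rotation matrix whose columns are the frame's x, y, z axes.
In Python, from bench import robot gives the robot as it stands. Calls block until the motion is done:
- robot.movep(position, orientation): joint-space move of the TCP to a pose.
- robot.move_straight(position, ori=None, max_speed=0.15, stop_force=None): straight line of the TCP; ori=None keeps the orientation; max_speed is the mean speed in m/s. With stop_force (N) it stops when the force on the tool has changed by that much, and returns True; else False.
- robot.move_j(angles): joint-space move.
- robot.grip(opening, strength=None): finger opening in m; strength is the grip in N (None keeps the last); returns when the fingers have stopped.
- robot.wait(seconds).
- robot.inverse_kinematics(position, orientation): joint angles nearest the present ones, or None.
- robot.sense(): the state.
- robot.camera(name): name is "scene" or "top" or "wrist"; returns the picture (384x512x3 uint8, blue, green, red); there is no depth.
- robot.calibration(name): a dict with "mtx" (3x3 intrinsics, pixels), "rvec" (rotation vector, rad) and "tvec" (3), from world to camera coordinates, as OpenCV has them. Camera axes: x right, y down, z forward; pixel columns grow to the right and rows downward; lengths in m; the calibration is good to about 2 mm. A picture is of the moment at which its call begins: read the wrist's pose just before it. calibration takes no time and is no camera call; for the wrist camera it gives the pose at the moment of the call.
A pose or a line that the arm cannot do raises robot.MotionError and nothing moves.
- robot.job_done(): hands the job in; it is judged then, once.
The state is a dict: "clock": time; "qpos": joint angles; "joint_vel": joint speeds; "tau": joint torques, N m; "ee_pos": TCP position; "orientation": TCP orientation; "wrist_force": force on the tool from outside, world axes, zero at the start; "torque": the same for the moment, N m; "width": finger opening in m; "grasp_force": force on a finger pad.
Only numpy, scipy, OpenCV 4.12 (cv2) and the standard library are available. Lean on these libraries where they do the work, as an engineer would, in place of code of your own. Each camera call takes 0.05 s, during which the arm holds its last target. There are 200 camera calls.

## Working session

There is one attempt and no reset: what is moved stays moved. The work goes in short steps, each a Python script; the robot and the scene stay as the last script left them, time stands still between calls to the robot, and variables do not carry over. Pictures are saved under pics/ and viewed, at most 14 in all, crops included, and the job is handed in when it is done.

```bash
ls; mkdir -p pics; python3 - <<'E'
from bench import robot
import cv2, numpy as np
for n in ("scene","top"):
    im=robot.camera(n); cv2.imwrite(f"pics/{n}0.png",cv2.resize(im,(800,600),interpolation=cv2.INTER_CUBIC)); cv2.imwrite(f"pics/{n}0_raw.png",im)
    c=robot.calibration(n); R=cv2.Rodrigues(c["rvec"])[0]; print(n,c["mtx"].tolist(),(-R.T@np.ravel(c["tvec"])).round(3),R.round(3).tolist())
s=robot.sense(); print(s["clock"],s["ee_pos"],s["width"])
E
```

```text
pics
scene [[435.3742164996299, 0.0, 255.9432402797424], [0.0, 435.3742164996299, 188.99789062040585], [0.0, 0.0, 1.0]] [ 1.323 -0.176  1.229] [[0.142, 0.99, 0.008], [0.786, -0.107, -0.609], [-0.602, 0.093, -0.793]]
top [[400.3323393073567, 0.0, 256.17647857600116], [0.0, 400.3323393073567, 193.77276757101623], [0.0, 0.0, 1.0]] [ 0.166 -0.04   1.706] [[-0.015, -1.0, 0.005], [-0.975, 0.014, -0.223], [0.223, -0.008, -0.975]]
0.1 [ 0.21700259 -0.58552331  0.23016191] 0.08526755921353737
```

View pics/scene0.png

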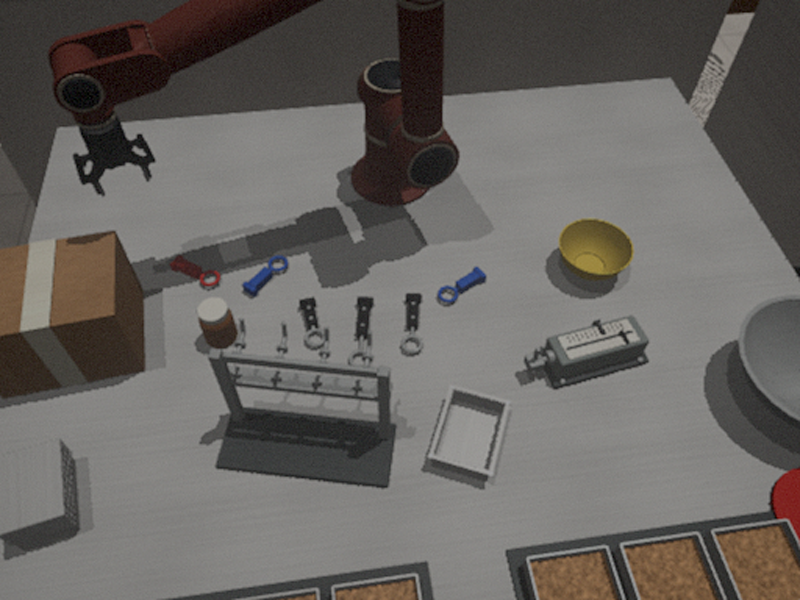

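View pics/top0.png

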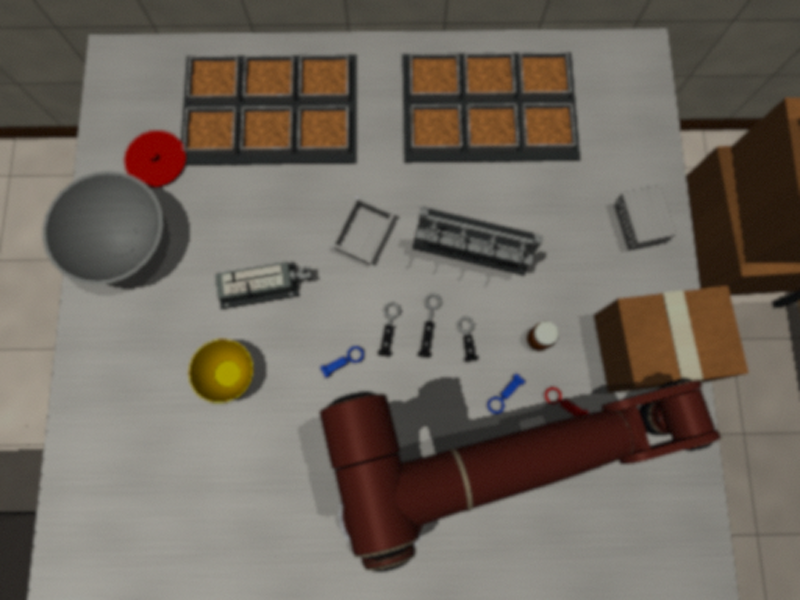

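The scene shows three black pullers: in the top view, A has its ring at (393,311), B at (433,301) and C at (466,325). The gauge is at (260,285) with its stud at about (312,273), and the rack is at (478,240) with hooks facing the robot. Blue and red decoys, the jar (543,335), tin (365,232) and bowl (222,370) are also there.

```bash
cat > h.py <<'E'
from bench import robot
import cv2, numpy as np
def ray(name,uv,z,cal=None):
    c=cal or robot.calibration(name); R=cv2.Rodrigues(c["rvec"])[0]; C=-R.T@np.ravel(c["tvec"])
    d=R.T@np.linalg.inv(c["mtx"])@np.array([uv[0],uv[1],1.]); return C+d*(z-C[2])/d[2]
def proj(p,cal):
    return cv2.projectPoints(np.array(p,float).reshape(-1,3),cal["rvec"],cal["tvec"],cal["mtx"],None)[0].reshape(-1,2)
def down(yaw):  # tool z down, tool x at heading yaw
    c,s=np.cos(yaw),np.sin(yaw); return np.array([[c,s,0],[s,-c,0],[0,0,-1.]])
E
python3 - <<'E'
from h import *
k=.64
P={"Aring":(393,311,.013),"Aend":(386,353,.013),"Bring":(433,301,.013),"Bend":(426,355,.013),"Cring":(466,325,.013),"Cend":(473,358,.013),
"gFar":(219,292,.07),"gnear":(293,270,.07),"stud":(312,273,.09),"rackL":(420,212,.26),"rackR":(538,240,.26),"jar":(545,333,.1),"tin":(365,232,.02),"bowl":(222,370,.04)}
for n,(u,v,z) in P.items(): print(n,ray("top",(u*k,v*k),z).round(3))
S={"Aring":(411,346),"Bring":(360,358),"Cring":(314,340),"stud":(535,365)}
for n,(u,v) in S.items(): print("s",n,ray("scene",(u*k,v*k),.013 if n!="stud" else .078).round(3))
c=robot.calibration("wrist"); s=robot.sense(); R=cv2.Rodrigues(c["rvec"])[0]; C=-R.T@np.ravel(c["tvec"]); T=s["orientation"]
print((T.T@(C-s["ee_pos"])).round(3),(T.T@R.T).round(3).tolist(),c["mtx"][0][0],T.round(3).tolist())
for p in [(.3,.05),(.45,0),(.5,-.2),(.55,.35)]:
  for y in np.arange(-3,3.1,.5):
    q=robot.inverse_kinematics([*p,.35],down(y)); print(p,round(y,1),None if q is None else np.round(q,2))
E
```

```text
Aring [ 0.53  -0.034  0.013]
Aend [ 0.413 -0.013  0.013]
Bring [ 0.557 -0.146  0.013]
Bend [ 0.406 -0.122  0.013]
Cring [ 0.488 -0.235  0.013]
Cend [ 0.396 -0.25   0.013]
gFar [0.577 0.433 0.07 ]
gnear [0.635 0.236 0.07 ]
stud [0.621 0.181 0.09 ]
rackL [ 0.725 -0.104  0.26 ]
rackR [ 0.649 -0.389  0.26 ]
jar [ 0.447 -0.43   0.1  ]
tin [0.759 0.043 0.02 ]
bowl [0.37  0.423 0.04 ]
s Aring [ 0.539 -0.03   0.013]
s Bring [ 0.554 -0.141  0.013]
s Cring [ 0.495 -0.233  0.013]
s stud [0.659 0.199 0.078]
[ 0.073  0.    -0.143] [[0.001, -0.958, -0.286], [1.0, 0.001, -0.0], [0.0, -0.286, 0.958]] 293.1410940031876 [[0.938, 0.347, -0.0], [0.347, -0.938, 0.002], [0.0, -0.002, -1.0]]
(0.3, 0.05) -3.0 [-0.08 -0.83  2.07 -0.    1.89 -1.79]
(0.3, 0.05) -2.5 [-0.08 -0.83  2.07 -0.    1.89 -2.29]
(0.3, 0.05) -2.0 [-0.08 -0.83  2.07 -0.    1.89 -2.79]
(0.3, 0.05) -1.5 [-0.08 -0.83  2.07 -0.    1.89  2.99]
(0.3, 0.05) -1.0 [-0.08 -0.83  2.07 -0.    1.89  2.49]
(0.3, 0.05) -0.5 [-0.08 -0.83  2.07 -0.    1.89  1.99]
(0.3, 0.05) 0.0 [-0.08 -0.83  2.07 -0.    1.89  1.49]
(0.3, 0.05) 0.5 [-0.08 -0.83  2.07 -0.
[... 1696 characters left out ...]
0.45  0.07  1.4  -0.    1.67 -1.26]
(0.55, 0.35) -2.5 [ 0.45  0.07  1.4  -0.    1.67 -1.76]
(0.55, 0.35) -2.0 [ 0.45  0.07  1.4  -0.    1.67 -2.26]
(0.55, 0.35) -1.5 [ 0.45  0.07  1.4  -0.    1.67 -2.76]
(0.55, 0.35) -1.0 [ 0.45  0.07  1.4  -0.    1.67  3.02]
(0.55, 0.35) -0.5 [ 0.45  0.07  1.4  -0.    1.67  2.52]
(0.55, 0.35) 0.0 [ 0.45  0.07  1.4  -0.    1.67  2.02]
(0.55, 0.35) 0.5 [ 0.45  0.07  1.4  -0.    1.67  1.52]
(0.55, 0.35) 1.0 [ 0.45  0.07  1.4  -0.    1.67  1.02]
(0.55, 0.35) 1.5 [ 0.45  0.07  1.4  -0.    1.67  0.52]
(0.55, 0.35) 2.0 [ 0.45  0.07  1.4  -0.    1.67  0.02]
(0.55, 0.35) 2.5 [ 0.45  0.07  1.4  -0.    1.67 -0.48]
(0.55, 0.35) 3.0 [ 0.45  0.07  1.4  -0.    1.67 -0.98]
```

C, A and B measure about 117, 143 and 177 mm overall, so they are pullers 1, 2 and 3, and puller 4 is absent. Next I'll take close views with the wrist camera.

```bash
python3 - <<'E'
from h import *
import json
rp=down(0)
V={"pul":((.48,-.14,.013),0,.33),"rack":((.67,-.25,.235),-.26,.42),"gauge":((.60,.30,.07),1.83,.27)}
out={}
for n,(P,yaw,z) in V.items():
    R=down(yaw); dz=z+.143-P[2]; off=dz*.298-.073
    robot.movep(np.array([P[0],P[1],z])+R[:,0]*off*1.0*1 if True else 0,R); robot.wait(.3)
    c=robot.calibration("wrist"); im=robot.camera("wrist")
    out[n]={k:np.array(v).tolist() for k,v in c.items()}
    cv2.imwrite(f"pics/w_{n}_raw.png",im); cv2.imwrite(f"pics/w_{n}.png",cv2.resize(im,(800,600),interpolation=cv2.INTER_CUBIC))
    print(n,robot.sense()["ee_pos"].round(3),robot.sense()["clock"])
json.dump(out,open("cal.json","w"))
E
```

```text
pul [ 0.544 -0.14   0.33 ] 2.475
rack [ 0.694 -0.256  0.42 ] 3.675
gauge [0.593 0.328 0.27 ] 6.2167
```

View pics/w_pul.png

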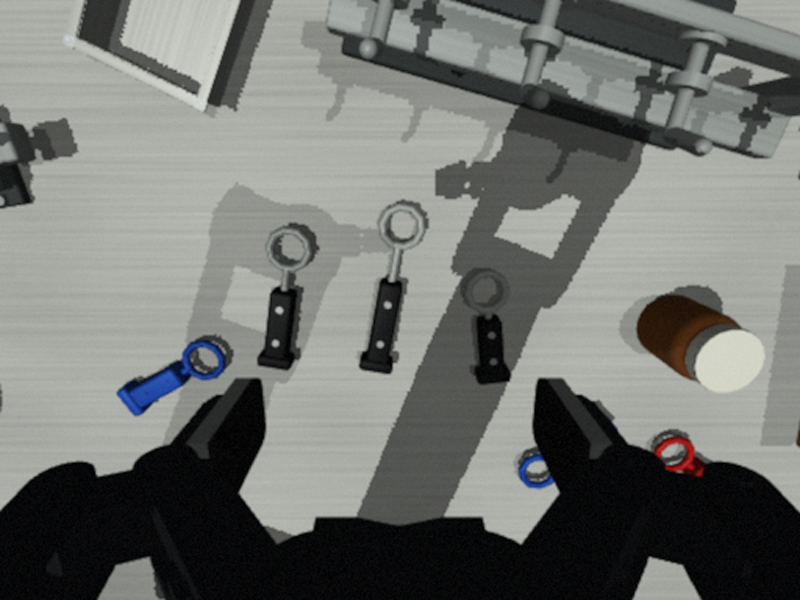

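View pics/w_rack.png

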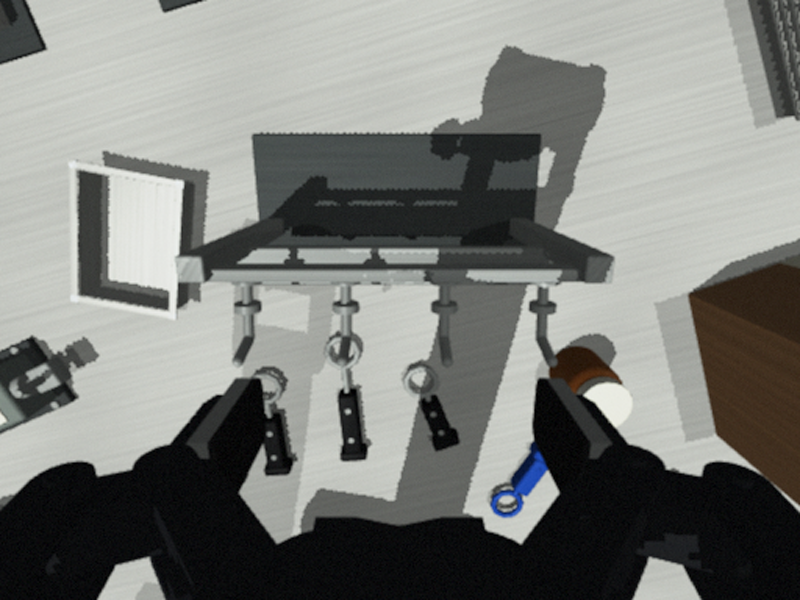

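View pics/w_gauge.png

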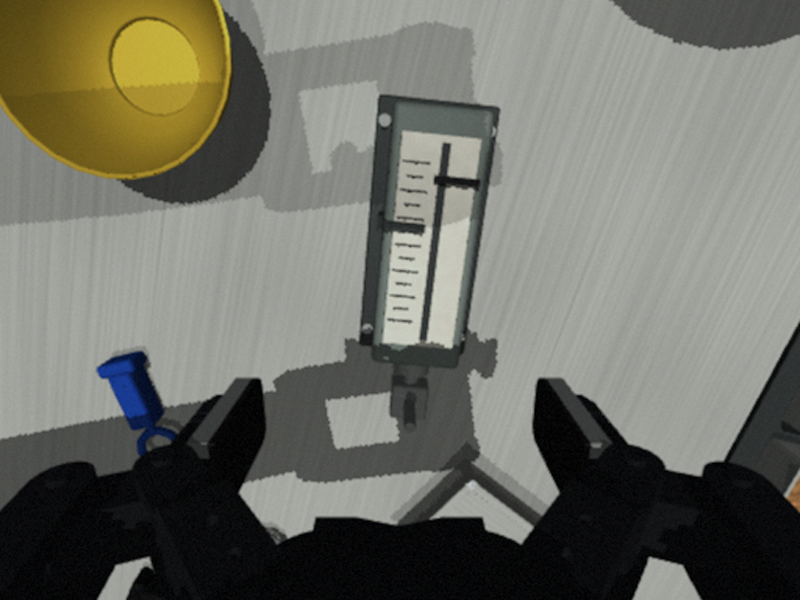

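In the puller view, the ring centres are C (485,290), A (291,248) and B (402,225), with the flares at (492,378), (277,363) and (378,367). In the rack view, the hook tips are at about (239,360), (347,358), (446,360) and (551,360). In the gauge view, the pointer is at (457,182), the clip at (404,228) and the stud top at (409,425). Now I'll convert these to positions.

```bash
python3 - <<'E'
from h import *
import json
cal={n:{k:np.array(v) for k,v in c.items()} for n,c in json.load(open("cal.json")).items()}
W=lambda n,uv,z: ray(None,((uv[0]+.5)*.64-.5,(uv[1]+.5)*.64-.5),z,cal[n])
for n,r,e in (("p1",(485,290),(492,378)),("p2",(291,248),(277,363)),("p3",(402,225),(378,367))):
    a=W("pul",r,.013);b=W("pul",e,.020);d=(a-b)[:2]; print(n,"ring",a.round(4),"len",np.hypot(*d).round(4),"yaw",np.arctan2(d[1],d[0]).round(3))
tips=[W("rack",u,.265) for u in ((239,360),(347,358),(446,360),(551,360))]
col=[W("rack",u,.235) for u in ((248,306),(346,306),(445,306),(543,306))]
print("tips",np.round(tips,4).tolist()); print("collars",np.round(col,4).tolist())
for s in (tips,col): d=s[3]-s[0]; print(np.linalg.norm(d)/3,np.arctan2(-d[0],d[1])+np.pi if d[1]<0 else 0)
a,b=W("gauge",(446,147),.071),W("gauge",(424,338),.071); u=(a-b)[:2]/np.linalg.norm((a-b)[:2]); print("gauge x yaw",np.arctan2(u[1],u[0]))
po,cl=W("gauge",(457,182),.073),W("gauge",(404,228),.074); print("pointer",po,"clip",cl,"draw",(po-cl)[:2]@u)
st=W("gauge",(409,425),.096);sb=W("gauge",(409,402),.058); print("stud",st,sb,"pointer-stud",(po-st)[:2]@u,(po-sb)[:2]@u)
mid=W("gauge",(435,242),.07); n=np.array([-u[1],u[0]]); print("lat stud-vs-slot",(st-mid)[:2]@n,(sb-mid)[:2]@n)
E
python3 - <<'E'
import cv2,json,numpy as np
g=cv2.imread("pics/w_gauge_raw.png"); a=cv2.resize(g[80:290,220:330],None,fx=4,fy=4,interpolation=cv2.INTER_CUBIC)[:560]
a=g[85:285,225:325]; a=cv2.resize(a,(300,600),interpolation=cv2.INTER_CUBIC)
r=cv2.imread("pics/w_rack_raw.png")[165:245,140:370]; r=cv2.resize(r,(490,170),interpolation=cv2.INTER_CUBIC)
p=cv2.imread("pics/w_pul_raw.png")[120:255,155:335]; p=cv2.resize(p,(490,368),interpolation=cv2.INTER_CUBIC)
o=np.zeros((600,800,3),np.uint8); o[:,:300]=a; o[:170,310:]=r; o[180:548,310:]=p; cv2.imwrite("pics/crop1.png",np.clip(o*1.5,0,255).astype(np.uint8))
E
```

```text
p1 ring [ 0.4909 -0.2304  0.013 ] len 0.0979 yaw 0.119
p2 ring [ 0.5351 -0.0316  0.013 ] len 0.1255 yaw -0.175
p3 ring [ 0.5582 -0.1439  0.013 ] len 0.1536 yaw -0.168
tips [[0.6645, -0.1314, 0.265], [0.6464, -0.2057, 0.265], [0.627, -0.2729, 0.265], [0.608, -0.3446, 0.265]]
collars [[0.6941, -0.139, 0.235], [0.6753, -0.2101, 0.235], [0.6563, -0.282, 0.235], [0.6375, -0.353, 0.235]]
0.07350837129838315 6.024398674564408
0.07379267648603655 6.02437918964352
gauge x yaw 1.738239849038085
pointer [0.618317   0.39645308 0.073     ] clip [0.58998896 0.35498847 0.074     ] draw 0.03616347577070463
stud [0.63279805 0.20978342 0.096     ] [0.63384893 0.20904061 0.058     ] pointer-stud 0.18647234400283266 0.1873799088519899
lat stud-vs-slot 0.00631196766444863 0.005399579592564744
```

View pics/crop1.png

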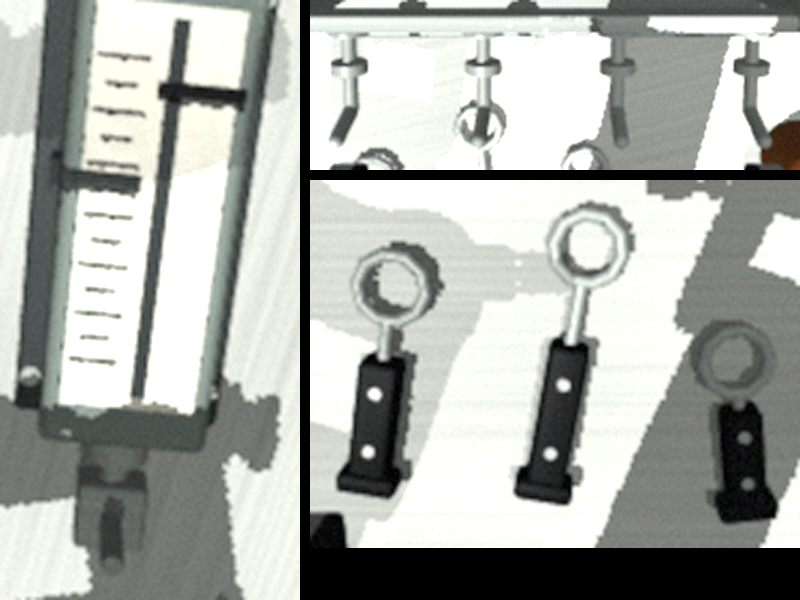

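Crop: the pointer, clip and ticks agree with a draw of about 36 mm. The hooks come out 75 mm apart, facing yaw −0.26, and the puller lengths fit p1, p2 and p3. I'll grasp p1 and bring its ring over the stud, then look.

```bash
cat >> h.py <<'E'
STUD=np.array([.6335,.2095]); GY=1.738; GX=np.array([np.cos(GY),np.sin(GY)])
RX=np.array([.967,-.256]); RY=np.array([.256,.967]); RY_YAW=-.259
TIPM=np.array([.6365,-.2387])
tip=lambda i: TIPM+RY*.075*(1.5-i)
# name: ring xy, yaw, ring-to-handle-centre, grip shift toward the flare
PUL={1:[(.4909,-.2304),.119,.059,.008],2:[(.5351,-.0316),-.175,.080,.012],3:[(.5582,-.1439),-.168,.101,.015]}
def snap(n,pts=()):
    c=robot.calibration("wrist"); im=robot.camera("wrist"); cv2.imwrite(f"pics/{n}_raw.png",im)
    im=cv2.resize(im,(800,600),interpolation=cv2.INTER_CUBIC)
    for (u,v),col in zip(proj(pts,c),[(0,0,255),(0,255,0),(255,0,0),(0,255,255)]*3) if len(pts) else (): cv2.drawMarker(im,(int(u/.64),int(v/.64)),col,0,14,1)
    cv2.imwrite(f"pics/{n}.png",im); return c
def st(m=""):
    s=robot.sense(); print(m,"t",round(s["clock"],1),"p",s["ee_pos"].round(4),"F",s["wrist_force"].round(1),"w",round(s["width"],4),"g",round(float(np.ravel(s["grasp_force"])[0]),1)); return s
def pick(k):
    (rx,ry),yaw,L,o=PUL[k]; d=np.array([np.cos(yaw),np.sin(yaw)]); p=np.array([rx,ry])-d*(L+o)
    robot.grip(.055); robot.movep([*p,.13],down(yaw)); robot.move_straight([*p,.005],max_speed=.1)
    robot.grip(0.0,70); st("gripped"); robot.move_straight([*p,.16]); st("lifted")
def over_stud(k,z=.14,dx=0.):
    D=PUL[k][2]+PUL[k][3]; robot.movep([*(STUD-GX*(D-dx)),z],down(GY)); return D
E
python3 - <<'E'
from h import *
pick(1); over_stud(1); robot.wait(.2); st("over")
p=robot.sense()["ee_pos"]; D=.067
snap("s1",[[*(p[:2]+GX*D),p[2]+.008],[*STUD,.096],[*STUD,.058]])
E
```

```text
gripped t 10.6 p [ 0.425  -0.2388  0.0058] F [-0.4  0.4  4.1] w 0.0226 g 70.8
lifted t 11.8 p [ 0.4237 -0.2378  0.1585] F [-0.   0.1 -1.1] w 0.0223 g 70.1
over t 13.6 p [0.6447 0.1423 0.1403] F [ 0.  -0.3 -1.3] w 0.0219 g 70.0
```

View pics/s1.png

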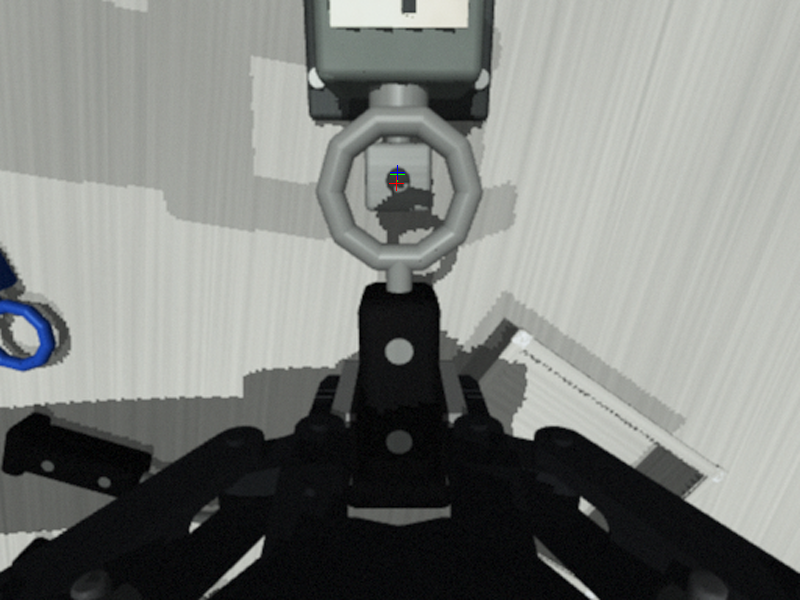

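The wrist view shows the ring centre at (399,188) around the stud at (398,180), well aligned. I'll lower it, draw to the clip and check.

```bash
cat >> h.py <<'E'
DRAW=.0365
def draw(k):
    p=robot.sense()["ee_pos"].copy(); hit=robot.move_straight([p[0],p[1],.070],max_speed=.05,stop_force=6); s=st(f"down hit={hit}")
    if hit: return False
    p=s["ee_pos"].copy(); g=np.array([*GX,0])
    hit=robot.move_straight(p-g*.03,max_speed=.02,stop_force=3); s=st(f"contact={hit} along={(p-s['ee_pos'])@g:.4f}"); q=s["ee_pos"].copy()
    if not hit: return False
    robot.move_straight(q-g*DRAW,max_speed=.04); s=st("drawn"); print("draw",(q-s["ee_pos"])@g)
    return True
E
python3 - <<'E'
from h import *
if draw(1):
    t=robot.camera("top"); s=robot.camera("scene"); 
    def crop(im,name):
        u,v=proj([[.605,.34,.07]],robot.calibration(name))[0].astype(int); return cv2.resize(im[v-30:v+30,u-40:u+40],(400,300),interpolation=cv2.INTER_CUBIC)
    w=cv2.resize(robot.camera("wrist"),(400,300))
    o=np.zeros((600,800,3),np.uint8); o[:300,:400]=crop(t,"top"); o[:300,400:]=crop(s,"scene"); o[300:,:400]=w
    cv2.imwrite("pics/d1.png",o); st()
E
```

```text
down hit=False t 15.2 p [0.6451 0.1425 0.0705] F [ 0.5  0.2 -1.5] w 0.0225 g 70.0
contact=True along=0.0000 t 15.9 p [0.6459 0.1334 0.0694] F [-1.   2.2 -0.4] w 0.0223 g 70.1
drawn t 17.0 p [0.6508 0.1003 0.0684] F [-0.2 10.4 -1.9] w 0.0222 g 70.0
draw 0.03351475718616717
 t 17.1 p [0.6509 0.1003 0.0685] F [0.1 9.4 0.1] w 0.0226 g 70.0
```

View pics/d1.png

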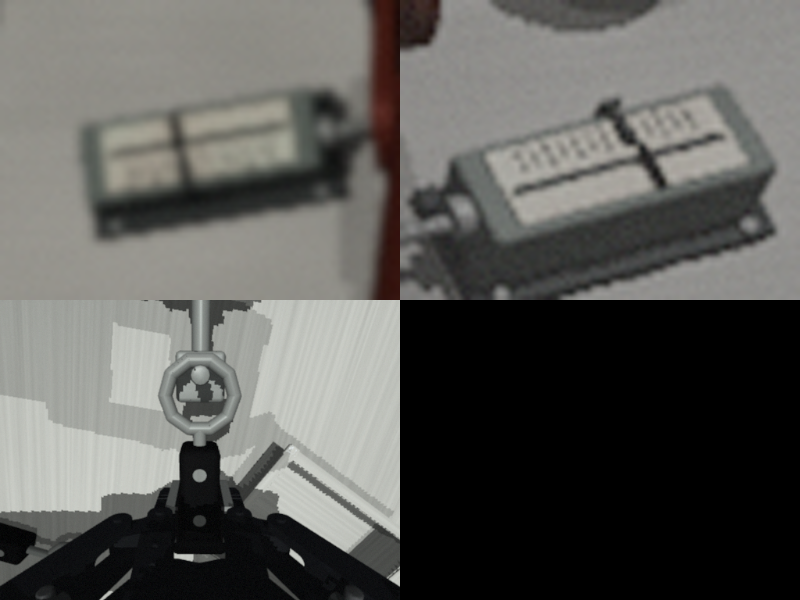

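The pointer lies nearly in line with the clip in both crops, and the force agrees with a draw of about 33 mm. I'll add 2.5 mm, hold, then release and take the ring off.

```bash
sed -i 's/^DRAW=.*/DRAW=.0388/' h.py; cat >> h.py <<'E'
def hold_off(k):
    g=np.array([*GX,0]); q0=st("hold")["ee_pos"].copy(); robot.wait(2.3); st("held")
    robot.move_straight(q0+g*(DRAW+.0095),max_speed=.06); st("home")
    p=robot.sense()["ee_pos"].copy(); hit=robot.move_straight([p[0],p[1],.16],max_speed=.08,stop_force=12); st(f"off hit={hit}")
E
python3 - <<'E'
from h import *
p=robot.sense()["ee_pos"]; g=np.array([*GX,0])
robot.move_straight(p-g*(.0035+.0025),max_speed=.02); s=st("adj"); print("extra",(p-s["ee_pos"])@g)
t=robot.camera("scene"); u,v=proj([[.605,.34,.07]],robot.calibration("scene"))[0].astype(int); cv2.imwrite("pics/d1b.png",cv2.resize(t[v-22:v+22,u-35:u+35],(700,440),interpolation=cv2.INTER_CUBIC))
E
```

```text
adj t 17.4 p [0.6512 0.0975 0.0681] F [-0.4 10.6 -0.3] w 0.0226 g 70.2
extra 0.0028093352334418284
```

View pics/d1b.png

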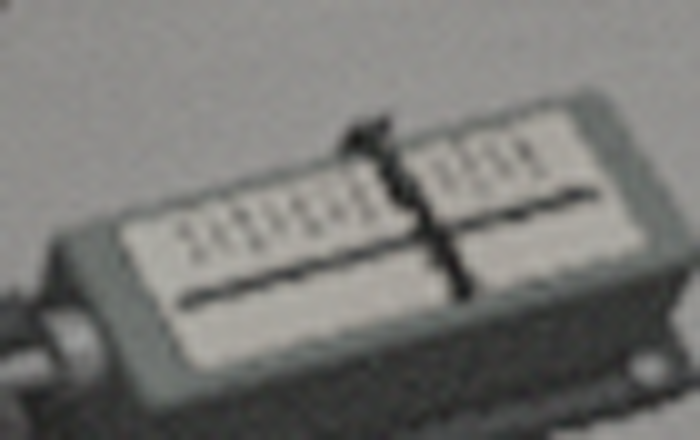

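The pointer and clip are now in line in the scene view (clip at about x=397 against a projected pointer at x=401, under 1.5 mm). I'll hold, release, and check the hang path with IK.

```bash
cat >> h.py <<'E'
def hpose(k,B,phi):   # B: centre of the ring's far bar; phi: handle's droop
    D=PUL[k][2]+PUL[k][3]-.001; c,s=np.cos(phi),np.sin(phi)
    px=np.array([*(RX*c),s]); tz=np.array([*(RX*s),-c]); R=np.column_stack([px,np.cross(tz,px),tz])
    return np.array(B)-px*(D+.020)+tz*.008,R
def hang_path(k,i,phimax=1.2):
    t=tip(i); over=t+RX*.0175; seat=t+RX*.0175   # ring centre 2.5 mm short of the tip
    P=[hpose(k,[*over,.32],0),hpose(k,[*over,.241],0)]
    return P+[hpose(k,[*seat,.241],f) for f in np.linspace(0,phimax,5)[1:]]+[hpose(k,[*seat,.2375],phimax)]
E
python3 - <<'E'
from h import *
for k in (1,2,3):
  for i in range(4):
    r=[robot.inverse_kinematics(*x) for x in hang_path(k,i)]
    print(k,i,[None if q is None else np.round(q,2).tolist() for q in (r[0],r[3],r[-1])])
hold_off(1)
E
```

```text
1 0 [[-0.31, -0.02, 1.55, -0.0, 1.61, 1.52], [-0.32, -0.25, 2.05, 0.05, 0.74, 1.48], [-0.33, -0.14, 2.27, 2.79, 0.2, -1.25]]
1 1 [[-0.43, -0.02, 1.55, -0.0, 1.61, 1.4], [-0.48, -0.25, 2.06, 0.18, 0.76, 1.25], [-0.51, -0.15, 2.28, 2.2, 0.29, -0.74]]
1 2 [[-0.55, -0.0, 1.53, -0.0, 1.61, 1.28], [-0.63, -0.22, 2.03, 0.3, 0.79, 1.04], [-0.69, -0.11, 2.25, 1.93, 0.43, -0.55]]
1 3 [[-0.66, 0.04, 1.49, -0.0, 1.61, 1.17], [-0.77, -0.17, 1.98, 0.39, 0.83, 0.86], [-0.84, -0.05, 2.19, 1.79, 0.55, -0.49]]
2 0 [[-0.31, -0.08, 1.61, -0.0, 1.61, 1.52], [-0.32, -0.29, 2.11, 0.06, 0.72, 1.47], [-0.33, -0.11, 2.3, 2.86, 0.25, -1.32]]
2 1 [[-0.44, -0.08, 1.61, -0.0, 1.61, 1.39], [-0.49, -0.29, 2.11, 0.19, 0.74, 1.23], [-0.52, -0.12, 2.3, 2.31, 0.33, -0.87]]
2 2 [[-0.56, -0.06, 1.59, -0.0, 1.61, 1.27], [-0.65, -0.26, 2.09, 0.31, 0.78, 1.01], [-0.7, -0.08, 2.27, 2.02, 0.45, -0.66]]
2 3 [[-0.68, -0.02, 1.55, -0.0, 1.61, 1.15], [-0.79, -0.2, 2.04, 0.41, 0.81, 0.83], [-0.85, -0.02, 2.21, 1.86, 0.57, -0.58]]
3 0 [[-0.31, -0.14, 1.66, -0.0, 1.61, 1.52], [-0.33, -0.33, 2.17, 0.06, 0.71, 1.47], [-0.33, -0.07, 2.31, 2.9, 0.3, -1.37]]
3 1 [[-0.45, -0.14, 1.67, -0.0, 1.61, 1.38], [-0.5, -0.33, 2.17, 0.21, 0.73, 1.21], [-0.53, -0.08, 2.32, 2.41, 0.38, -0.97]]
3 2 [[-0.58, -0.12, 1.65, -0.0, 1.61, 1.25], [-0.67, -0.3, 2.14, 0.33, 0.77, 0.98], [-0.71, -0.05, 2.29, 2.11, 0.49, -0.76]]
3 3 [[-0.7, -0.07, 1.6, -0.0, 1.61, 1.13], [-0.82, -0.23, 2.09, 0.43, 0.81, 0.79], [-0.86, 0.02, 2.23, 1.92, 0.6, -0.66]]
hold t 17.5 p [0.6512 0.0976 0.0682] F [-0.5 11.7 -0.3] w 0.0223 g 70.2
held t 19.8 p [0.6512 0.0976 0.0681] F [-0.1 11.5 -0.1] w 0.0228 g 70.2
home t 20.8 p [0.6432 0.1446 0.0679] F [ 0.  -0.2 -1.8] w 0.0227 g 70.0
off hit=False t 22.1 p [0.6426 0.1445 0.159 ] F [-1.   0.2 -0.6] w 0.0228 g 70.0
```

```bash
cat >> h.py <<'E'
def hpose(k,B,phi,dl=0.):
    D=PUL[k][2]+PUL[k][3]-.001; c,s=np.cos(phi),np.sin(phi); a=RY_YAW+dl; H=np.array([np.cos(a),np.sin(a)])
    px=np.array([*(H*c),s]); tz=np.array([*(H*s),-c]); R=np.column_stack([px,np.cross(tz,px),tz])
    return np.array(B)-px*(D+.020)+tz*.008,R
def hang_path(k,i,phimax=1.2,dl=0.,n=5):
    a=RY_YAW+dl/2; seat=tip(i)+.0175*np.array([np.cos(a),np.sin(a)])
    P=[hpose(k,[*seat,.32],0,dl),hpose(k,[*seat,.241],0,dl)]
    return P+[hpose(k,[*seat,.241],f,dl) for f in np.linspace(0,phimax,n)[1:]]+[hpose(k,[*seat,.2375],phimax,dl)]
E
python3 - <<'E'
from h import *
from scipy.spatial.transform import Rotation
for k in (1,2,3):
  for i in (0,1,2,3):
    for dl in (0,.2,.4):
      for ph in (1.05,1.2):
        Q=[robot.inverse_kinematics(*x) for x in hang_path(k,i,ph,dl,14)]
        if any(q is None for q in Q): print(k,i,dl,ph,"none"); continue
        Q=np.array(Q); print(k,i,dl,ph,"q5min",Q[:,4].min().round(2),"maxstep",np.abs(np.diff(Q[1:],axis=0)).max().round(2),"q4max",Q[:,3].max().round(2),"q6",Q[-1,5].round(2))
E
```

```text
1 0 0 1.05 none
1 0 0 1.2 none
1 0 0.2 1.05 q5min 0.36 maxstep 0.33 q4max 1.31 q6 0.07
1 0 0.2 1.2 q5min 0.36 maxstep 0.41 q4max 1.95 q6 -0.57
1 0 0.4 1.05 q5min 0.62 maxstep 0.2 q4max 1.32 q6 -0.09
1 0 0.4 1.2 q5min 0.62 maxstep 0.23 q4max 1.69 q6 -0.45
1 1 0 1.05 q5min 0.23 maxstep 0.43 q4max 1.24 q6 0.21
1 1 0 1.2 q5min 0.23 maxstep 0.62 q4max 2.2 q6 -0.74
1 1 0.2 1.05 q5min 0.5 maxstep 0.24 q4max 1.33 q6 -0.03
1 1 0.2 1.2 q5min 0.51 maxstep 0.29 q4max 1.78 q6 -0.48
1 1 0.4 1.05 q5min 0.75 maxstep 0.16 q4max 1.3 q6 -0.16
1 1 0.4 1.2 q5min 0.75 maxstep 0.19 q4max 1.59 q6 -0.44
1 2 0 1.05 q5min 0.38 maxstep 0.31 q4max 1.32 q6 0.05
1 2 0 1.2 q5min 0.38 maxstep 0.39 q4max 1.93 q6 -0.55
1 2 0.2 1.05 q5min 0.64 maxstep 0.19 q4max 1.32 q6 -0.11
1 2 0.2 1.2 q5min 0.64 maxstep 0.22 q4max 1.67 q6 -0.45
1 2 0.4 1.05 q5min 0.87 maxstep 0.14 q4max 1.27 q6 -0.21
1 2 0.4 1.2 q5min 0.87 maxstep 0.16 q4max 1.52 q6 -0.44
1 3 0 1.05 q5min 0.5 maxstep 0.24 q4max 1.34 q6 -0.05
1 3 0 1.2 q5min 0.51 maxstep 0.28 q4max 1.79 q6 -0.49
1 3 0.2 1.05 q5min 0.75 maxstep 0.16 q4max 1.3 q6 -0.16
1 3 0.2 1.2 q5mi
[... 1999 characters left out ...]
7 maxstep 0.19 q4max 1.67 q6 -0.58
3 2 0 1.05 q5min 0.38 maxstep 0.35 q4max 1.55 q6 -0.21
3 2 0 1.2 q5min 0.38 maxstep 0.4 q4max 2.11 q6 -0.76
3 2 0.2 1.05 q5min 0.65 maxstep 0.2 q4max 1.43 q6 -0.27
3 2 0.2 1.2 q5min 0.65 maxstep 0.23 q4max 1.78 q6 -0.61
3 2 0.4 1.05 q5min 0.88 maxstep 0.14 q4max 1.33 q6 -0.34
3 2 0.4 1.2 q5min 0.88 maxstep 0.16 q4max 1.58 q6 -0.57
3 3 0 1.05 q5min 0.52 maxstep 0.26 q4max 1.49 q6 -0.24
3 3 0 1.2 q5min 0.52 maxstep 0.29 q4max 1.92 q6 -0.66
3 3 0.2 1.05 q5min 0.76 maxstep 0.17 q4max 1.38 q6 -0.3
3 3 0.2 1.2 q5min 0.76 maxstep 0.19 q4max 1.67 q6 -0.58
3 3 0.4 1.05 q5min 0.97 maxstep 0.12 q4max 1.28 q6 -0.37
3 3 0.4 1.2 q5min 0.97 maxstep 0.14 q4max 1.5 q6 -0.56
```

```bash
cat >> h.py <<'E'
HK={1:(2,.15),2:(1,.2),3:(0,.3)}
def to_hook(k):
    p=robot.sense()["ee_pos"]; robot.move_straight([p[0],p[1],.33])
    robot.movep(*hang_path(k,HK[k][0],1.2,HK[k][1])[0]); robot.wait(.2); st("over hook")
E
python3 - <<'E'
from h import *
to_hook(1); s=robot.sense(); R=s["orientation"]
C=s["ee_pos"]+R[:,0]*.066-R[:,2]*.008
snap("k1",[C,[*tip(2),.265],[*tip(1),.265],[*(tip(2)+RX*.017),.235]])
E
```

```text
over hook t 25.1 p [ 0.5591 -0.268   0.3121] F [ 0.4 -0.8 -1.6] w 0.0224 g 70.0
```

View pics/k1.png

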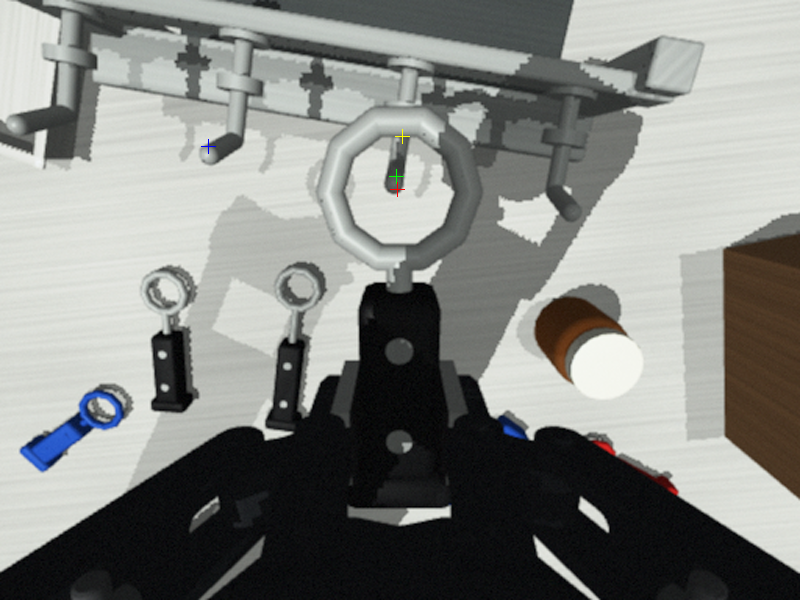

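The ring (399,188) is above hook 2's tip (394,186), and the tip sits about 3 mm nearer the robot than I assumed. I'll correct that, lower, rotate and release.

```bash
cat >> h.py <<'E'
TIPM=TIPM-.003*RX
def hang(k,phimax=1.2):
    i,dl=HK[k]; P=hang_path(k,i,phimax,dl)
    for n,(p,R) in enumerate(P):
        hit=robot.move_straight(p,R,max_speed=.08 if n<2 else .05,stop_force=8 if n else None); s=st(f"hang{n} hit={hit}")
        if hit and n<len(P)-1: return False
    return True
def let_go():
    robot.grip(.05); s=st("open"); robot.wait(.5); R=s["orientation"]; robot.move_straight(s["ee_pos"]-R[:,2]*.11,max_speed=.12); st("clear")
E
python3 - <<'E'
from h import *
if hang(1): print("ok")
E
```

```text
hang0 hit=False t 25.4 p [ 0.5557 -0.2679  0.3121] F [-0.2 -0.3 -1.3] w 0.0228 g 70.0
hang1 hit=False t 26.6 p [ 0.5561 -0.2683  0.2338] F [-0.4 -0.2 -0.3] w 0.0227 g 70.1
hang2 hit=False t 27.2 p [ 0.5619 -0.2689  0.2087] F [ 0.8 -0.2 -1.3] w 0.0226 g 70.2
hang3 hit=False t 27.9 p [ 0.5754 -0.2704  0.1865] F [ 0.1 -0.3 -0.4] w 0.0227 g 70.1
hang4 hit=False t 28.6 p [ 0.5946 -0.2725  0.1691] F [-0.4  0.3 -1. ] w 0.0225 g 70.2
hang5 hit=False t 29.4 p [ 0.6179 -0.275   0.1583] F [-0.6 -0.1 -0.2] w 0.0226 g 70.3
hang6 hit=False t 29.6 p [ 0.6189 -0.2753  0.1575] F [-1.9  0.9  5.9] w 0.0223 g 70.6
ok
```

The upward 5.9 N shows the ring bearing on the hook. I'll let go and look at the rack and the remaining pullers.

```bash
python3 - <<'E'
from h import *
import json
let_go(); R=down(0); robot.movep([.58,-.15,.40],R); robot.wait(.2)
pts=[]
for k in (2,3):
    (x,y),a,L,o=PUL[k]; pts+=[[x,y,.013],[x-np.cos(a)*L,y-np.sin(a)*L,.026]]
c=snap("v2",pts); json.dump({a:np.array(b).tolist() for a,b in c.items()},open("cal_v2.json","w"))
E
```

```text
open t 30.0 p [ 0.6174 -0.2746  0.1539] F [-0.1  0.1 -0.6] w 0.05 g 0.0
clear t 31.6 p [ 0.5157 -0.2635  0.1938] F [ 0.6 -0.7 -0.3] w 0.0502 g 0.0
```

View pics/v2.png

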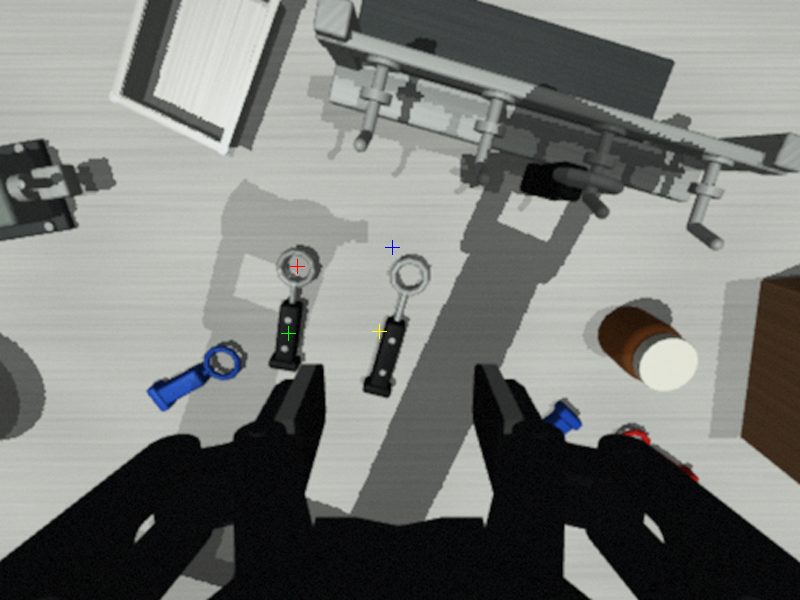

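Puller 1 hangs on hook 2 and puller 2 is where I measured it. Puller 3 has been knocked: its ring is now at (410,274) and its flare at (379,388). I'll update p3 and do p2 up to the hold.

```bash
python3 - <<'E'
from h import *
import json
c={k:np.array(v) for k,v in json.load(open("cal_v2.json")).items()}
W=lambda uv,z: ray(None,((uv[0]+.5)*.64-.5,(uv[1]+.5)*.64-.5),z,c)
a=W((410,274),.013);b=W((379,388),.020);d=(a-b)[:2]; yaw=np.arctan2(d[1],d[0]); print(a,np.hypot(*d),yaw)
open("h.py","a").write(f"PUL[3][0]=({a[0]:.4f},{a[1]:.4f}); PUL[3][1]={yaw:.3f}\n")
def crop():
    t=robot.camera("scene"); u,v=proj([[.605,.34,.07]],robot.calibration("scene"))[0].astype(int)
    w=robot.camera("wrist"); o=np.zeros((600,800,3),np.uint8); o[:400,:640]=cv2.resize(t[v-22:v+22,u-35:u+35],(640,400),interpolation=cv2.INTER_CUBIC); o[400:,:267]=cv2.resize(w,(267,200)); cv2.imwrite("pics/d2.png",o)
pick(2); over_stud(2); robot.wait(.2); st("over")
if draw(2):
    crop(); s=robot.sense(); D=PUL[2][2]+PUL[2][3]-.001; print("ring along from stud0",(s["ee_pos"][:2]+GX*D-STUD)@GX)
print("ref p1 hold:",(np.array([.6512,.0976])+GX*.066-STUD)@GX)
E
```

```text
[ 0.52630071 -0.16357946  0.013     ] 0.15082629408160866 -0.25654193321513463
gripped t 36.4 p [ 0.4453 -0.0157  0.0059] F [-0.2  0.8  5.5] w 0.0221 g 70.9
lifted t 37.6 p [ 0.4436 -0.0154  0.1585] F [-0.9  0.1 -0.9] w 0.0225 g 70.1
over t 39.2 p [0.6487 0.1184 0.1404] F [ 0.2  0.2 -2.9] w 0.0225 g 70.0
down hit=False t 40.8 p [0.6491 0.1184 0.0705] F [ 0.8 -0.4 -2.8] w 0.0224 g 70.0
contact=True along=0.0000 t 41.5 p [0.6498 0.109  0.0692] F [-1.   2.2 -0.8] w 0.0225 g 70.1
drawn t 42.6 p [0.6548 0.0736 0.0679] F [-1.3 11.3 -3. ] w 0.0229 g 70.1
draw 0.03567722097428563
ring along from stud0 -0.04646623744497908
ref p1 hold: -0.047285177263309025
```

View pics/d2.png

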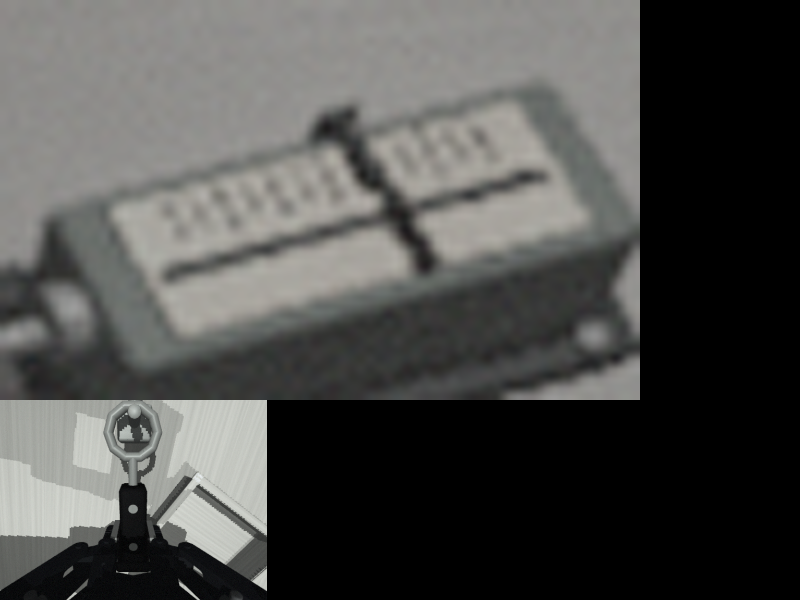

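The pointer is in line with the clip again. The ring sits within 1 mm of p1's hold position, so I'll hold, remove it and go to hook 1 with a numeric check that the ring hasn't slipped.

```bash
cat >> h.py <<'E'
def ringcheck(k):  # ring centre seen minus where it should be, in mm (tool x, tool y)
    s=robot.sense(); R=s["orientation"]; C=s["ee_pos"]+R[:,0]*(PUL[k][2]+PUL[k][3]-.001)-R[:,2]*.008
    c=robot.calibration("wrist"); im=cv2.cvtColor(robot.camera("wrist"),cv2.COLOR_BGR2GRAY)
    e=proj([C,C+R[:,1]*.0195],c); r=np.hypot(*(e[1]-e[0]))
    h=cv2.HoughCircles(cv2.resize(im,None,fx=2,fy=2),cv2.HOUGH_GRADIENT,1,10,param1=80,param2=15,minRadius=int(2*r*.7),maxRadius=int(2*r*1.35))
    h=h[0] if h is not None else np.zeros((0,3)); d=np.hypot(*(h[:,:2]/2-e[0]).T); h=h[d<25][:4]
    print("ring expected",e[0].round(1),r.round(1),"mm/px",(19.5/r).round(2),"seen",(h/2).round(1).tolist())
E
python3 - <<'E'
from h import *
hold_off(2); ringcheck(2); to_hook(2); ringcheck(2); snap("k2",[[*tip(1),.265]])
E
```

```text
hold t 42.7 p [0.6548 0.0737 0.0679] F [-1.1 10.7 -1.5] w 0.0226 g 70.1
held t 45.0 p [0.6548 0.0737 0.0679] F [-2.1 10.8 -1.6] w 0.0225 g 70.1
home t 46.0 p [0.6468 0.1207 0.0678] F [ 0.4  0.7 -1.6] w 0.0227 g 70.1
off hit=False t 47.3 p [0.6463 0.1206 0.159 ] F [ 0.5  0.1 -2.5] w 0.0223 g 70.1
ring expected [254.3  58.8] 46.2 mm/px 0.42 seen [[256.20001220703125, 58.79999923706055, 48.0], [254.8000030517578, 64.80000305175781, 54.0], [247.1999969482422, 58.79999923706055, 50.599998474121094], [261.79998779296875, 66.19999694824219, 56.79999923706055]]
over hook t 50.1 p [ 0.5501 -0.1971  0.312 ] F [ 0.8  0.8 -2.3] w 0.0224 g 70.1
ring expected [254.4  60.7] 46.1 mm/px 0.42 seen [[254.1999969482422, 59.20000076293945, 57.79999923706055], [248.1999969482422, 59.79999923706055, 60.599998474121094], [260.79998779296875, 61.20000076293945, 60.599998474121094], [254.1999969482422, 65.19999694824219, 36.900001525878906]]
```

Ring 2 is where it should be in the grip (within about 1–2 mm), so I'll hang it.

```bash
python3 - <<'E'
from h import *
if hang(2):
    let_go(); ringcheck
    robot.movep([.58,-.15,.40],down(0)); robot.wait(.2)
    (x,y),a,L,o=PUL[3]; c=snap("v3",[[x,y,.013],[x-np.cos(a)*L,y-np.sin(a)*L,.026]])
E
```

```text
hang0 hit=False t 50.5 p [ 0.5497 -0.1978  0.312 ] F [ 0.6  0.3 -1.6] w 0.0226 g 70.1
hang1 hit=False t 51.6 p [ 0.55   -0.1981  0.2338] F [-0.4  0.3 -2.6] w 0.0225 g 70.1
hang2 hit=False t 52.4 p [ 0.5571 -0.1985  0.2012] F [ 0.6 -0.2 -1.1] w 0.0226 g 70.2
hang3 hit=False t 53.2 p [ 0.5737 -0.1994  0.1722] F [-0.2 -0.1 -2.3] w 0.0225 g 70.2
hang4 hit=False t 54.0 p [ 0.5981 -0.2009  0.1495] F [ 0.5 -0.2 -1. ] w 0.0226 g 70.3
hang5 hit=False t 55.0 p [ 0.6279 -0.2027  0.135 ] F [0.4 0.4 0.2] w 0.0225 g 70.4
hang6 hit=False t 55.2 p [ 0.6292 -0.2029  0.1342] F [-0.   1.9  5. ] w 0.0224 g 70.6
open t 55.6 p [ 0.6275 -0.2024  0.1306] F [-1.2 -1.3 -0.5] w 0.05 g 0.0
clear t 57.2 p [ 0.5253 -0.1963  0.1705] F [ 0.4  0.3 -0.4] w 0.0503 g 0.0
```

View pics/v3.png

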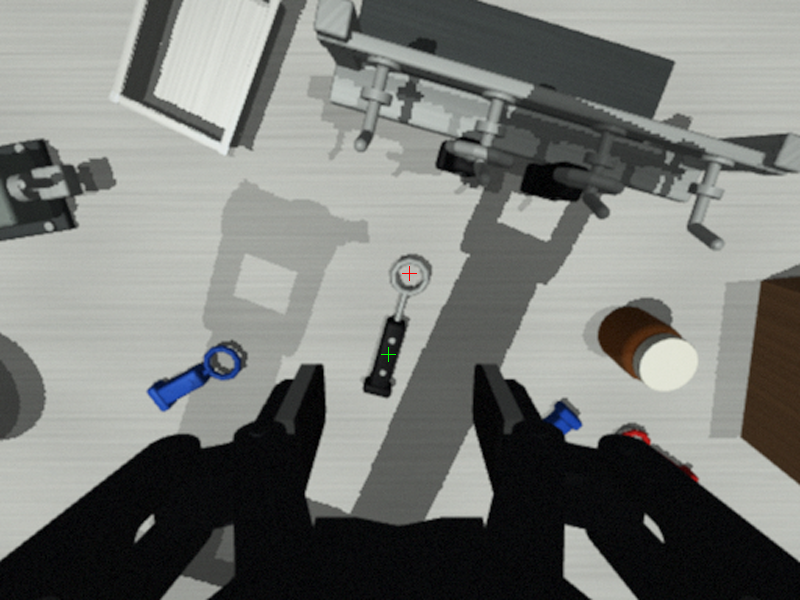

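Pullers 1 and 2 hang on hooks 2 and 1, and puller 3 is where I expected it, with its ring at (410,274). I'll test p3.

```bash
python3 - <<'E'
from h import *
pick(3); over_stud(3); robot.wait(.2); st("over")
if draw(3):
    s=robot.sense(); D=PUL[3][2]+PUL[3][3]-.001; print("ring along from stud0",(s["ee_pos"][:2]+GX*D-STUD)@GX, "want about -.047")
    im=robot.camera("scene"); u,v=proj([[.605,.34,.07]],robot.calibration("scene"))[0].astype(int); cr=cv2.resize(im[v-22:v+22,u-35:u+35],(640,400),interpolation=cv2.INTER_CUBIC)
    ref=cv2.imread("pics/d2.png")[:400,:640]; print("mean diff to p2 hold (scale area)",cv2.absdiff(cr,ref)[100:300,150:560].mean(), cv2.absdiff(cr,ref)[200:300,360:480].max())
    cv2.imwrite("pics/d3.png",cr)
E
```

```text
gripped t 62.0 p [ 0.4147 -0.1344  0.0058] F [-0.3  0.1  4.4] w 0.0226 g 71.0
lifted t 63.2 p [ 0.4133 -0.1337  0.1586] F [-0.1  0.8 -3. ] w 0.0226 g 70.2
over t 64.7 p [0.6527 0.0942 0.1404] F [-0.7  0.9 -1.1] w 0.0227 g 70.1
down hit=False t 66.2 p [0.6531 0.0942 0.0706] F [ 0.2  0.5 -1.2] w 0.0224 g 70.1
contact=True along=0.0000 t 66.9 p [0.6533 0.0867 0.069 ] F [-1.3  1.9 -1.1] w 0.0226 g 70.2
drawn t 68.0 p [0.6584 0.0514 0.0679] F [-1.4 10.8 -1.4] w 0.0224 g 70.2
draw 0.03562781199522733
ring along from stud0 -0.04500692896805122 want about -.047
mean diff to p2 hold (scale area) 1.7125772357723577 23
```

The draw matches p2's in the picture and in the numbers, and the earlier contact shows p3's ring is 1.8 mm nearer the hand. I'll hold, correct for that, and hang it on hook 0.

```bash
echo "PUL[3][3]-=.0018" >> h.py; python3 - <<'E'
from h import *
hold_off(3); to_hook(3); ringcheck(3)
if hang(3):
    let_go(); robot.movep([.52,-.18,.42],down(0)); robot.wait(1)
    a=cv2.resize(robot.camera("wrist"),(400,300)); im=robot.camera("scene"); u,v=proj([[.65,-.2,.15]],robot.calibration("scene"))[0].astype(int); u2,v2=proj([[.62,.3,.07]],robot.calibration("scene"))[0].astype(int)
    o=np.zeros((600,800,3),np.uint8); o[:300,:400]=a; o[:300,400:]=cv2.resize(im[v-60:v+60,u-80:u+80],(400,300),interpolation=cv2.INTER_CUBIC); o[300:,:400]=cv2.resize(im[v2-45:v2+45,u2-60:u2+60],(400,300),interpolation=cv2.INTER_CUBIC); cv2.imwrite("pics/end.png",o); st()
E
```

```text
hold t 68.1 p [0.6584 0.0515 0.0679] F [-2.4 10.9 -2.4] w 0.0227 g 70.2
held t 70.4 p [0.6584 0.0515 0.0679] F [-1.  10.3 -1.6] w 0.0225 g 70.2
home t 71.4 p [0.6504 0.0985 0.0678] F [-0.1 -0.  -1.3] w 0.0224 g 70.1
off hit=False t 72.7 p [0.6499 0.0984 0.159 ] F [ 0.5  0.1 -1.5] w 0.0228 g 70.1
over hook t 75.3 p [ 0.5471 -0.1359  0.312 ] F [-1.   0.5 -1.9] w 0.0225 g 70.1
ring expected [254.3   0.5] 48.6 mm/px 0.4 seen [[253.8000030517578, 9.199999809265137, 54.099998474121094], [255.8000030517578, 2.799999952316284, 58.0], [264.79998779296875, 0.800000011920929, 65.19999694824219], [259.79998779296875, 9.199999809265137, 50.29999923706055]]
hang0 hit=False t 75.6 p [ 0.5468 -0.1363  0.312 ] F [-0.3  0.7 -2.3] w 0.0224 g 70.2
hang1 hit=False t 76.8 p [ 0.5471 -0.1366  0.2338] F [-0.  -1.2 -1.3] w 0.0226 g 70.2
hang2 hit=False t 77.7 p [ 0.5551 -0.1363  0.1945] F [-0.   0.8 -1.6] w 0.0227 g 70.2
hang3 hit=False t 78.7 p [ 0.5746 -0.1354  0.1595] F [-0.1 -0.6 -1.6] w 0.0225 g 70.3
hang4 hit=False t 79.6 p [ 0.6034 -0.1343  0.1319] F [ 0.5 -0.7 -0.7] w 0.0228 g 70.3
hang5 hit=False t 80.6 p [ 0.6391 -0.1329  0.1141] F [-0.5 -0.6 -2. ] w 0.0226 g 70.4
hang6 hit=False t 80.8 p [ 0.6404 -0.1331  0.1131] F [0.8 0.4 4.8] w 0.0225 g 70.5
open t 81.2 p [ 0.6385 -0.1325  0.1095] F [-0.7 -0.2  0.3] w 0.0499 g 0.0
clear t 82.8 p [ 0.5362 -0.1367  0.1496] F [-0.2 -0.  -0.1] w 0.0502 g 0.0
 t 85.3 p [ 0.52 -0.18  0.42] F [0.1 0.4 0.5] w 0.0498 g 0.0
```

View pics/end.png

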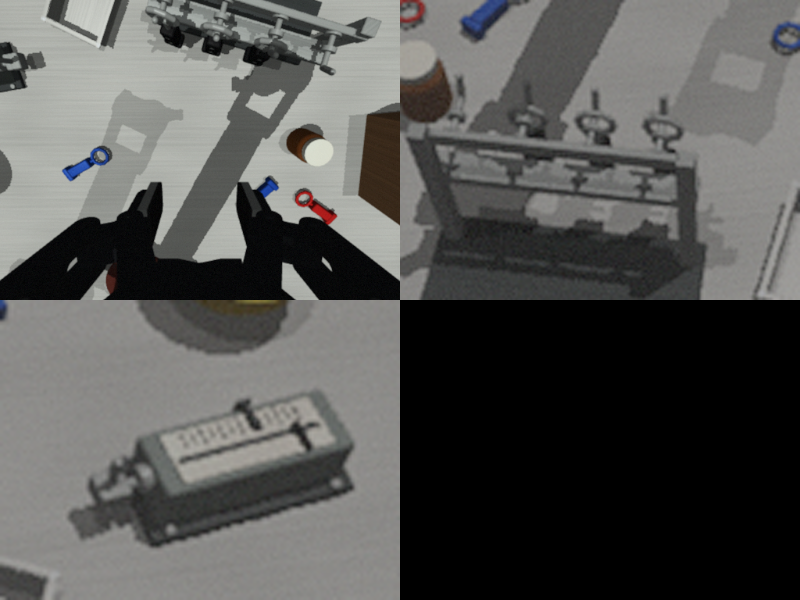

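The final picture shows all three rings on hooks 0, 1 and 2 with their handles down. The gauge pointer is back home, the bystanders haven't moved, and the arm is clear.

```bash
python3 -c "
from bench import robot
robot.wait(1); print(robot.job_done())"
```

```text
the job is handed in; nothing more can be done
None
```

I proof-tested the three pullers present, shortest first; each was held at the clip for over 2 s. They now hang on hooks 2, 1 and 0 with the gauge back home, and I handed the job in at about 86 s of 210 s; no verdict came back.

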